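# Snap the filter cartridge into the welding helmet's lens frame

### The job

Take the full-size welding filter cartridge with the chamfered ends from the grey mat and press it, chamfers down, between the two spring clips of the lens frame on the stand until both clips have snapped over it and it lies fully home, level and held by both clips. Press firmly but carefully: never more than 45 N on the frame, or the filter cracks. Leave the other two cartridges, the ceramic nozzle and the brass jar where they are, and let go of the cartridge at the end.

Things in the scene. Friction and masses are not known exactly. Their poses are not given: they have to be found in the camera images.
- cartridge: the cartridge to fit: a black slab with a dark glass window on top, 110 mm long (its x), 50 mm wide (its y), 16 mm thick (z), 110 g. Both ends are chamfered underneath: 102 mm long at the underside, widening to the full 110 mm at 9 mm above it. Origin: centre of its underside; z up. It lies flat, window up, in one of three places on the mat, and may be fitted either way round. Grip it across its 50 mm width from above
- short_cartridge: another black cartridge on the mat with square ends, 84 x 50 x 16 mm, not to be moved; origin centre of underside, x along its length
- narrow_cartridge: another black cartridge on the mat with square ends, 110 x 34 x 16 mm, not to be moved; origin centre of underside, x along its length
- mat: fixed grey mat, 150 x 320 x 3 mm, its top 3 mm above the table; origin centre of its underside. The cartridges lie on it side by side, about 100 mm apart along its y, their length along its x
- stand: fixed steel stand, base 130 x 100 x 10 mm; origin centre of its underside on the table. Its post carries the black lens frame, centred over the origin, length along the stand's x, clips at the +x and -x ends. The post's height was set by hand and is NOT measured: the seat, where the cartridge's underside comes to lie, is 60 to 110 mm above the table, to be found by feel
- sleeve (a point): point on the stand's axis, 32 mm above the table, top of the post's sleeve. The frame above it: four leaning corner guides, 43 mm either way along x, leave 2 mm beside the cartridge at the seat and 5 mm at their tops (9 mm above the seat); else the long sides are open and nothing there is higher than 8 mm below the seat, so fingers can hold the cartridge by its sides to the end
- clip_far (a joint): angle (rad) of the sprung steel clip, a leaf 30 mm wide, at the stand's +x end: 0 shut, about 0.1 spread by the cartridge, 0 again once snapped over it. The clips' noses are 20 mm above the seat and 103 mm apart; above them the leaves flare to 117 mm apart at 35 mm above the seat. Pushing the cartridge past both takes 10 to 20 N; then they snap over its top. The rubber seat gives some 3 mm under 24 N, then is hard
- clip_near (a joint): the same for the clip at the stand's -x end
- pin_far (a joint): sprung brass contact pin (7 mm across) in the frame, 35 mm from its middle towards the stand's +x end: 0 stands 5 mm proud of the seat, 0.005 m pressed flush with it, more while the rubber seat gives; 1.6 N when flush. A cartridge held fully home by the clips keeps it pressed to 3 mm or more
- pin_near (a joint): the same pin towards the -x end
- nozzle: white ceramic gas nozzle standing beyond the stand, 24 mm across, 42 mm high; origin centre of underside; not to be moved
- tip_jar: brass container standing beyond the mat, 36 mm across, 38 mm high; origin centre of underside; not to be moved

How it is judged:
On the way, in this order (a step that is already met when the one before it is completed fails the run):
1. the cartridge is lifted off the mat in the fingers (height (world z) of cartridge above 0.05 m and contact force between the fingers and cartridge above 3 N), for 0.2 s.
2. the cartridge has been pushed home between the clips: both contact pins pressed (value of joint each of pin_far, pin_near above 0.0025 m and horizontal distance between cartridge and stand below 0.006 m), for 0.2 s.
At the end, for the whole second after the job is handed in: The cartridge, window up, lies at rest in the lens frame, centred over the stand within 6 mm, its length along the frame within 0.1 rad, level within 0.05 rad, both contact pins held in by at least 2.5 mm and both clips sprung back over it (under 0.05 rad); nothing holds it but the clips (all of step 2 and value of joint each of clip_far, clip_near below 0.05 rad and angle between the x axis of cartridge and the x axis of stand, either way round below 0.1 rad and angle between cartridge's own z axis and vertical below 0.05 rad and linear speed of cartridge below 0.01 m/s); the robot touches nothing.
It fails at once if the cartridge is pressed on the stand with more than 45 N (contact force between cartridge and stand above 45 N).
It fails at once if the frame or stand is hit by the fingers with more than 45 N (contact force between the fingers and stand above 45 N).
It fails at once if another cartridge, the nozzle or the brass jar is moved by more than 20 mm (distance of any of short_cartridge, narrow_cartridge, nozzle, tip_jar from where it was at the start of the episode above 0.02 m).
It also fails if it takes over 45 s, if anything falls off the work surface, if the arm or the gripper's body presses on something with over 40 N, if the wrist force passes 120 N, or if a joint passes its speed limit or range.

### The arm

A 7-joint arm with a two-finger parallel gripper is mounted at the origin on the work surface. World frame = base frame: x ahead of the robot, y to its left, z up, the work surface at z = 0. Lengths are in m, angles in rad, forces in N, time in s.
With the tool pointing down it reaches from about 0.425 to 1.025 m from the base axis. Payload 3.6 kg.
Tool frame: the origin (TCP) lies midway between the tips of the shut fingers; the grasp point (between the pads) lies pinch_z behind it (pinch_z is the distance from the TCP to the grasp point, in m); z points along the fingers, y is the line along which they close (so a half turn about z gives the same grasp; the last joint's range is limited). The gripper opens to 85 mm and grips with 20 to 120 N. Pads are 22 mm wide; open, the fingers measure 114 mm over their backs; the gripper's body (76 mm by 85 mm) begins 54 mm behind the grasp point. The pads swing forward as they close: fully open they stand 13 mm farther back than shut.
Start: joints at [-1.296, 0.591, 0.048, 1.609, -0.033, 0.943, -0.034], TCP at [0.261, 0.676, 0.231] pointing down, gripper open.
Joint ranges: [-2.69, 2.69], [-0.47, 2.24], [-1.27, 1.36], [0.19, 2.51], [-1.53, 4.68], [0.08, 2.07], [-3.09, 3.09]. Speed limits (rad/s): [2.57, 2.57, 3.14, 3.14, 3.14, 3.14, 3.14].

### API

Orientations are given as a 3x3 rotation matrix whose columns are the frame's x, y, z axes.
In Python, from plant import * gives the robot as it stands. Calls block until the motion is done:
- move_pose(position, orientation): joint-space move of the TCP to a pose.
- move_straight(position, frame=None, speed=0.15, threshold=None): straight line of the TCP; frame=None keeps the orientation; speed is the mean speed in m/s. With threshold (N) it stops when the force on the tool has changed by that much, and returns True; else False.
- movej(angles): joint-space move.
- open_jaws() and grasp(): open the fingers fully, or close them until they stop; the grip force is fixed at half the most.
- wait(seconds).
- inverse_kinematics(position, orientation): joint angles nearest the present ones, or None.
- state(): the state.
- capture(name): name is "scene" or "side" or "wrist"; returns a dict with "color" (400x640x3 uint8, red, green, blue), "fx", "fy", "cx", "cy" (pixels), "pose" (4x4, takes a point from camera to world coordinates). Camera axes: x right, y down, z forward; pixel columns grow to the right and rows downward; lengths in m; the calibration is good to about 2 mm. A picture is of the moment at which its call begins. There is no depth.
A pose or a line that the arm cannot do raises MotionError and nothing moves.
- close_job(): hands the job in; it is judged then, once.
The state is a dict: "clock": time; "joint_pos": joint angles; "joint_velocities": joint speeds; "joint_torque": joint torques, N m; "position": TCP position; "ee_rot": TCP orientation; "wrist_force": force on the tool from outside, world axes, zero at the start; "wrist_torque": the same for the moment, N m; "gripper_width": finger opening in m; "finger_force": force on a finger pad.
Only numpy, scipy, OpenCV 4.12 (cv2) and the standard library are available. Lean on these libraries where they do the work, as an engineer would, in place of code of your own. Each camera call takes 0.05 s, during which the arm holds its last target. There are 200 camera calls.

## Working session

There is one attempt and no reset: what is moved stays moved. The work goes in short steps, each a Python script; the robot and the scene stay as the last script left them, time stands still between calls to the robot, and variables do not carry over. Pictures are saved under pics/ and viewed, at most 10 in all, crops included, and the job is handed in when it is done.

```bash
mkdir -p pics; ls; python3 - <<'E'
from plant import *
import cv2
for n in("scene","side"):
    c=capture(n); cv2.imwrite(f"pics/{n}0.png",c["color"][:,:,::-1]); print(n,c["fx"],c["cx"],c["cy"],c["pose"].round(4).tolist() if hasattr(c["pose"],"round") else c["pose"])
s=state();print(s)
try: print(pinch_z)
except Exception as e: print(e)
E
```

```text
pics
scene 415.36489602936126 323.380875147909 200.60049177791927 [[-0.5848, 0.4486, -0.6758, 1.1839], [0.8111, 0.3278, -0.4843, 0.4443], [0.0042, -0.8314, -0.5556, 0.5792], [0.0, 0.0, 0.0, 1.0]]
side 489.07466747207707 318.13898190202826 196.2388540727668 [[0.9541, -0.1531, 0.2573, 0.3205], [-0.2994, -0.4774, 0.8261, -0.8248], [-0.0037, -0.8652, -0.5014, 0.5606], [0.0, 0.0, 0.0, 1.0]]
{'clock': 0.1, 'joint_pos': array([-1.29550432,  0.59205812,  0.04831417,  1.60970268, -0.03328992,
        0.942713  , -0.03367623]), 'joint_velocities': array([-0.00020673, -0.00252915, -0.00092089, -0.00428902, -0.00166348,
        0.00056886,  0.0019546 ]), 'joint_torque': array([ 4.14871814e-03, -5.49990928e+01,  1.55329596e+00, -1.98824394e+01,
        9.73504444e-03,  3.83616527e-03,  4.65587675e-06]), 'position': array([0.26108161, 0.67554891, 0.23023011]), 'ee_rot': array([[-9.32800148e-01,  3.60393527e-01, -6.24638820e-04],
       [ 3.60394044e-01,  9.32798055e-01, -1.98021280e-03],
       [-1.30994000e-04, -2.07225891e-03, -9.99997844e-01]]), 'wrist_force': array([-0.61934322,  0.2787791 ,  0.3255332 ]), 'wrist_torque': array([-0.04468739, -0.02051596, -0.0532909 ]), 'finger_force': 0.0, 'gripper_width': 0.0853383562722364}
0.0187
```

View pics/scene0.png

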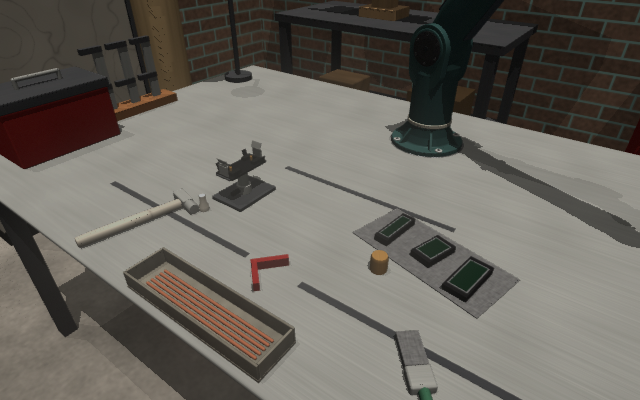

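View pics/side0.png

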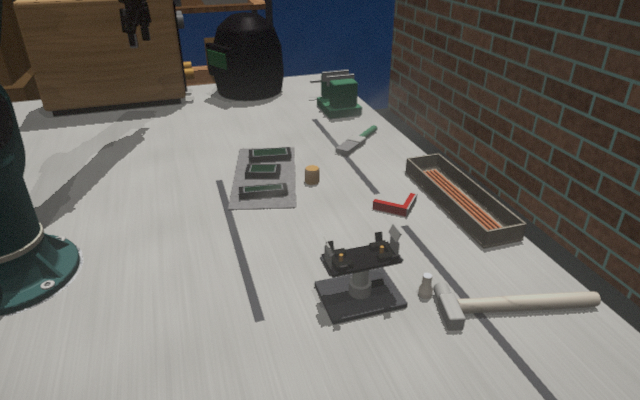

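The full-size cartridge is the nearest in the scene view, at (468,278). The short one is at (433,250), the narrow one at (395,228), the jar at (380,262), and the stand at (243,190), with the nozzle at (203,202). I'll enlarge these areas.

```bash
python3 - <<'E'
import cv2,numpy as np
a=cv2.imread("pics/scene0.png");b=cv2.imread("pics/side0.png")
z=lambda i,x,y,w,h,k:cv2.resize(i[y:y+h,x:x+w],None,fx=k,fy=k,interpolation=cv2.INTER_CUBIC)
cv2.imwrite("pics/c1.png",np.hstack([z(a,430,245,80,60,5),z(a,200,135,80,80,5)[:300*1][:300],]) if 0 else np.vstack([np.hstack([z(a,435,250,66,50,6),z(a,205,135,66,50,6)]),np.hstack([z(a,205,165,66,50,6),z(b,225,135,66,50,6)])]))
cv2.imwrite("pics/c2.png",z(b,310,220,130,100,6))
E
```

```text
(no output)
```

View pics/c1.png

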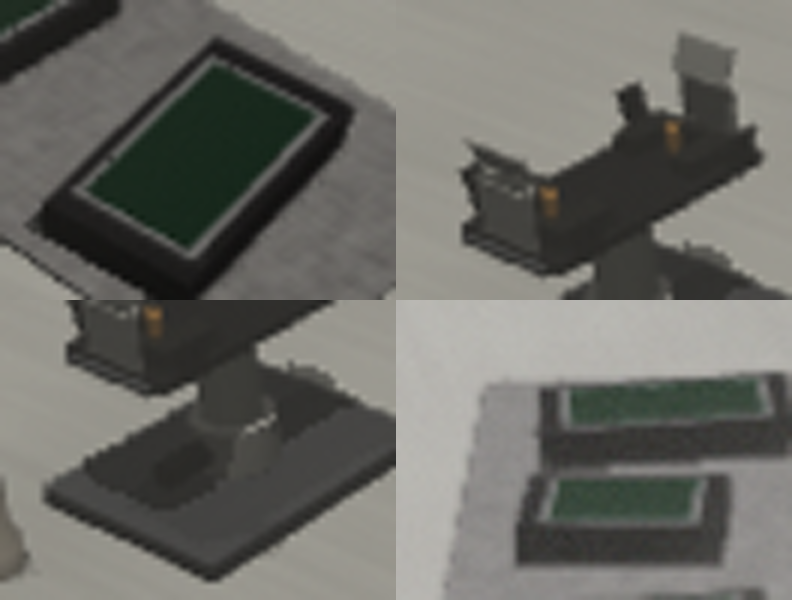

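View pics/c2.png

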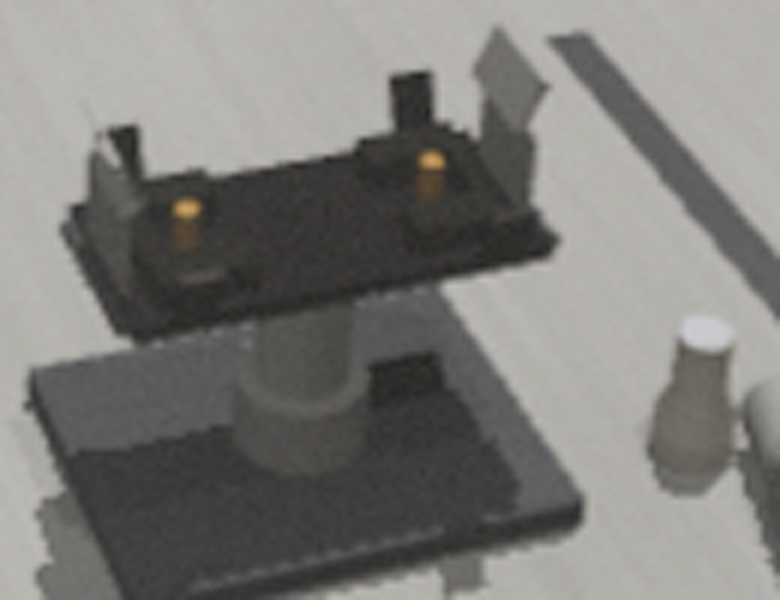

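The zooms show the window border corners of the cartridge, three base-top corners of the stand and both pin tops (side view about (341.2,254.7) and (382,246.7)). Next I triangulate.

```bash
cat > h.py <<'E'
import numpy as np
C={"scene":(415.365,323.381,200.600,np.array([[-0.5848,0.4486,-0.6758,1.1839],[0.8111,0.3278,-0.4843,0.4443],[0.0042,-0.8314,-0.5556,0.5792],[0,0,0,1.]])),
"side":(489.075,318.139,196.239,np.array([[0.9541,-0.1531,0.2573,0.3205],[-0.2994,-0.4774,0.8261,-0.8248],[-0.0037,-0.8652,-0.5014,0.5606],[0,0,0,1.]]))}
def proj(c,P):
    f,cx,cy,T=c; q=(np.asarray(P)-T[:3,3])@T[:3,:3]; return np.array([cx+f*q[...,0]/q[...,2],cy+f*q[...,1]/q[...,2]]).T
def onz(c,uv,z):
    f,cx,cy,T=c; uv=np.atleast_2d(uv); d=np.c_[(uv[:,0]-cx)/f,(uv[:,1]-cy)/f,np.ones(len(uv))]@T[:3,:3].T
    return T[:3,3]+d*((z-T[2,3])/d[:,2])[:,None]
def wcam(c): return (c["fx"],c["cx"],c["cy"],np.asarray(c["pose"]))
def down(yaw):  # tool frame, y axis (closing) perpendicular to direction yaw
    c,s=np.cos(yaw),np.sin(yaw); return np.array([[c,s,0],[s,-c,0],[0,0,-1.]])
E
python3 - <<'E'
from h import *
from scipy.optimize import least_squares
w=np.array([[217,55],[330,112],[193,258],[75,188]])/6+[435,250]
P=onz(C["scene"],w,.019);print(P.round(4),P.mean(0));
d=P[2:]-P[1::-1] ; e=(P[3]-P[0]+P[2]-P[1]);f=(P[1]-P[0]+P[2]-P[3]);print("e",e/2,np.arctan2(e[1],e[0]),"f",f/2,np.arctan2(f[1],f[0]))
sc=[(212.5,196.3),(240.3,209.2),(275,187)]
print(onz(C["scene"],sc,.01).round(3))
sd=np.array([[35,372],[582,500]])/6+[310,220]
print(onz(C["side"],sd,.01).round(3))
pins={"scene":[(230.5,167),(251.2,156.3)],"side":[(341.2,254.7),(382,246.7)]}
for a,b in((0,1),(1,0)):
    r=least_squares(lambda p:np.r_[proj(C["scene"],p)-pins["scene"][a],proj(C["side"],p)-pins["side"][b]],[.6,-.3,.08]);print(r.x.round(4),r.fun.round(1))
E
```

```text
[[0.4991 0.3196 0.019 ]
 [0.5046 0.3589 0.019 ]
 [0.5939 0.3453 0.019 ]
 [0.5866 0.3049 0.019 ]] [0.54605378 0.3321526  0.019     ]
e [ 0.08836674 -0.01414294  0.        ] -0.15870226259582312 f [0.00637896 0.03989748 0.        ] 1.4122543562387646
[[ 0.639 -0.287  0.01 ]
 [ 0.639 -0.19   0.01 ]
 [ 0.514 -0.19   0.01 ]]
[[ 0.511 -0.198  0.01 ]
 [ 0.637 -0.294  0.01 ]]
[ 0.609  -0.2422  0.0942] [-0.5  0.2 -0.3 -0.1]
[ 0.5394 -0.2415  0.0935] [-0.4  0.2 -0.3 -0.1]
```

```bash
python3 - <<'E'
from plant import *
from h import *
import cv2
for o in(0,np.pi):
    for p,y in(((.546,.332,.16),-.159),((.546,.332,.006),-.159),((.574,-.242,.2),0),((.574,-.242,.09),0)):
        q=inverse_kinematics(p,down(y+o));print(o,p,None if q is None else np.round(q,2))
o=0 if abs(inverse_kinematics((.546,.332,.16),down(-.159))[6])<abs(inverse_kinematics((.546,.332,.16),down(-.159+np.pi))[6]) else np.pi
move_pose((.546,.332,.2),down(-.159+o))
c=capture("wrist");cv2.imwrite("pics/w1.png",c["color"][:,:,::-1]);s=state();print(o,s["clock"],s["position"],s["joint_pos"])
np.save("w1.npy",np.r_[c["fx"],c["cx"],c["cy"],np.ravel(c["pose"])])
E
```

```text
0 (0.546, 0.332, 0.16) [-1.11  0.69  0.75  1.89 -0.64  0.82 -1.74]
0 (0.546, 0.332, 0.006) [-0.97  0.87  0.54  1.94 -0.82  0.57 -1.6 ]
0 (0.574, -0.242, 0.2) [-0.28  0.69  0.95  1.9  -0.71  0.93 -0.56]
0 (0.574, -0.242, 0.09) [-0.05  0.72  0.56  1.95 -0.63  0.64 -0.65]
3.141592653589793 (0.546, 0.332, 0.16) [-0.62  0.57  0.01  1.87 -0.    0.71  0.8 ]
3.141592653589793 (0.546, 0.332, 0.006) [-0.6   0.78 -0.02  1.92  0.03  0.44  0.76]
3.141592653589793 (0.574, -0.242, 0.2) [ 0.14  0.51  0.27  1.88 -0.19  0.77  2.08]
3.141592653589793 (0.574, -0.242, 0.09) [ 0.32  0.65  0.    1.94 -0.    0.56  1.9 ]
3.141592653589793 1.7917 [0.54512635 0.33414561 0.20011275] [-0.63037239  0.51737981  0.01448698  1.83718192 -0.01169645  0.78654147
  0.80522761]
```

View pics/w1.png

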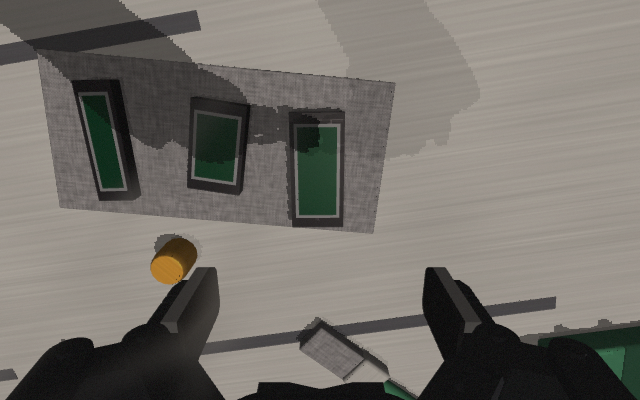

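The wrist view shows the target on the right, with its window border corners at about (295,124), (341,124), (339,217) and (296,217). The short cartridge is in the middle and the narrow one on the left.

```bash
python3 - <<'E'
from h import *
import cv2
a=np.load("w1.npy");c=(a[0],a[1],a[2],a[3:].reshape(4,4))
i=cv2.imread("pics/w1.png").astype(int)
m=((i[:,:,1]-i[:,:,2]>12)).astype(np.uint8); m[:,:275]=0;m[:,360:]=0;m[:100]=0;m[235:]=0
k=cv2.findContours(m,0,2)[0];k=max(k,key=cv2.contourArea);b=cv2.boxPoints(cv2.minAreaRect(k));print(b,cv2.boundingRect(k))
P=onz(c,np.array([(295,124),(341,124),(339.5,217),(296,217)]),.019);print(P.round(4),P.mean(0))
P2=onz(c,b,.019);print(P2.round(4),P2.mean(0))
v=(P[3]+P[2]-P[0]-P[1])/2;print(np.linalg.norm(v),np.arctan2(v[1],v[0]),c[3].round(3))
v=(P[1]-P[0]+P[2]-P[3])/2;print(np.linalg.norm(v),np.arctan2(v[1],v[0]))
E
```

```text
[[298. 127.]
 [336. 127.]
 [336. 214.]
 [298. 214.]] (298, 127, 39, 88)
[[0.4987 0.318  0.019 ]
 [0.5051 0.3587 0.019 ]
 [0.5934 0.3449 0.019 ]
 [0.5868 0.303  0.019 ]] [0.54601378 0.33115561 0.019     ]
[[0.5017 0.3202 0.019 ]
 [0.5071 0.3539 0.019 ]
 [0.5898 0.342  0.019 ]
 [0.584  0.3055 0.019 ]] [0.54565262 0.33038934 0.019     ]
0.08937381425072141 -0.16208816263690196 [[ 0.156  0.937  0.313  0.465]
 [ 0.988 -0.149 -0.048  0.346]
 [ 0.002  0.316 -0.949  0.344]
 [ 0.     0.     0.     1.   ]]
0.04180835620982933 1.4132790365718406
```

```bash
python3 - <<'E'
from plant import *
from h import *
R=down(-.160+np.pi)
move_pose((.546,.3312,.10),R)
print(state()["position"])
print(move_straight((.546,.3312,.006),R,speed=.08,threshold=8)); print(state()["position"],state()["wrist_force"])
grasp(); s=state(); print(s["gripper_width"],s["finger_force"],s["position"],s["wrist_force"])
move_straight((.546,.3312,.16),R,speed=.12); wait(.3)
s=state(); print(s["clock"],s["gripper_width"],s["finger_force"],s["position"],s["wrist_force"],s["wrist_torque"])
E
```

```text
[0.54571861 0.33212411 0.09992358]
False
[0.54643803 0.33147245 0.00656466] [-0.45765786  0.18315382  0.20453731]
0.04810539230527717 63.06549668312073 [0.54658057 0.33154481 0.00678818] [-0.61180607  0.04379814  5.44811476]
5.7667 0.04816486715655878 62.37889051437378 [0.54584318 0.33106866 0.1595645 ] [-0.59867681  0.13726102 -0.9817298 ] [-0.00123028  0.03051447 -0.0131972 ]
```

```bash
python3 - <<'E'
from plant import *
from h import *
import cv2
R=down(np.pi-.005)
move_pose((.574,-.242,.22),R)
w=capture("wrist");np.save("w2.npy",np.r_[w["fx"],w["cx"],w["cy"],np.ravel(w["pose"])])
move_straight((.574,-.242,.150),R,speed=.1); wait(.3)
s=state(); print(s["clock"],s["position"],s["ee_rot"].round(3),s["wrist_force"],s["finger_force"])
a=capture("scene")["color"][:,:,::-1];b=capture("side")["color"][:,:,::-1]
cv2.imwrite("pics/a3.png",a);cv2.imwrite("pics/b3.png",b);cv2.imwrite("pics/w2.png",w["color"][:,:,::-1])
z=lambda i,x,y,w,h,k:cv2.resize(i[y:y+h,x:x+w],None,fx=k,fy=k,interpolation=cv2.INTER_CUBIC)
cv2.imwrite("pics/c3.png",np.hstack([z(a,205,110,80,120,5),z(b,315,190,80,120,5)]))
E
```

```text
9.0417 [ 0.5743423  -0.24214648  0.15060748] [[-1.     0.005  0.001]
 [ 0.005  1.    -0.   ]
 [-0.001 -0.    -1.   ]] [ 0.28822714  0.35837038 -1.64379665] 62.38002419471741
```

View pics/c3.png

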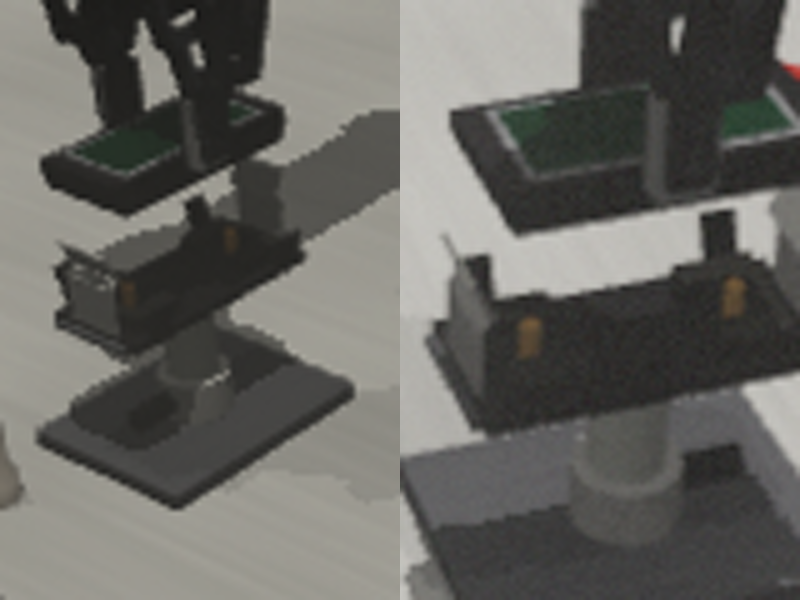

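View pics/w2.png

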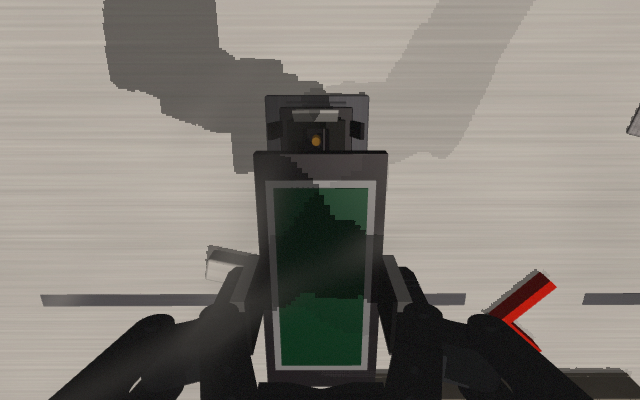

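The pictures show the cartridge level above the frame. In the wrist view the window corners are about (274,181), (376,181), (367,366) and (281,370), the far pin is at (316,141), and the base edge runs (266,96)–(368,96). I'll compute the offset.

```bash
python3 - <<'E'
from h import *
a=np.load("w2.npy");c=(a[0],a[1],a[2],a[3:].reshape(4,4))
P=onz(c,[(274,181),(376,181),(367,366),(281,370)],.2322);print("win",P.round(4),P.mean(0).round(4))
print("pin",onz(c,[(316,141)],.094).round(4),"base",onz(c,[(266,96),(368,96)],.01).round(4))
print("clip top edge",onz(c,[(292,111),(340,111)],.124).round(4))
s=np.array([[68,162],[120,173],[253,105],[225,97]])/5+[205,110]
P=onz(C["scene"],s,.1628);print("scene win",P.round(4),P.mean(0).round(4))
b=np.array([[449-400,110],[518-400,235]])/5+[315,190]
print("side: top-left-far corner",onz(C["side"],b[:1],.1628).round(4))
pin={"side":np.array([[530-400,320],[735-400,280]])/5+[315,190],"scene":np.array([[128,282],[231,229]])/5+[205,110]}
for k in pin: print(k,onz(C[k],pin[k],.094).round(4))
E
```

```text
win [[ 0.5298 -0.2583  0.2322]
 [ 0.53   -0.2194  0.2322]
 [ 0.6181 -0.2195  0.2322]
 [ 0.6203 -0.2591  0.2322]] [ 0.5746 -0.2391  0.2322]
pin [[ 0.5374 -0.2438  0.094 ]] base [[ 0.5082 -0.2921  0.01  ]
 [ 0.5086 -0.195   0.01  ]]
clip top edge [[ 0.5128 -0.259   0.124 ]
 [ 0.5129 -0.2276  0.124 ]]
scene win [[ 0.6247 -0.2509  0.1628]
 [ 0.6186 -0.2235  0.1628]
 [ 0.5293 -0.2264  0.1628]
 [ 0.5305 -0.2437  0.1628]] [ 0.5758 -0.2361  0.1628]
side: top-left-far corner [[ 0.5199 -0.2186  0.1628]]
side [[ 0.5398 -0.2408  0.094 ]
 [ 0.6102 -0.2407  0.094 ]]
scene [[ 0.6052 -0.2441  0.094 ]
 [ 0.5366 -0.2426  0.094 ]]
```

```bash
python3 - <<'E'
from plant import *
from h import *
R=down(np.pi-.003); x,y=.573,-.2425
move_straight((x,y,.150),R,speed=.05); wait(.1); b=state()["wrist_force"]
print("hit",move_straight((x,y,.128),R,speed=.05,threshold=8))
z=state()["position"][2]; 
while z>.08:
    z-=.001; move_straight((x,y,z),R,speed=.012)
    s=state(); f=s["wrist_force"]-b
    print(round(z,4),s["position"].round(4),f.round(1),s["wrist_torque"].round(2))
    if f[2]>26 or np.hypot(f[0],f[1])>15: break
print(s["clock"],s["gripper_width"])
E
```

```text
hit False
0.1266 [ 0.5731 -0.2425  0.1268] [ 0.5 -0.3 -0.1] [-0.04  0.01 -0.01]
0.1256 [ 0.573  -0.2425  0.1257] [-0.5  0.4  0.3] [ 0.02  0.03 -0.02]
0.1246 [ 0.5729 -0.2425  0.1245] [-0.2 -0.3 -0.7] [ 0.06  0.03 -0.02]
0.1236 [ 0.5729 -0.2425  0.1235] [-0.1 -0.  -0.4] [-0.01 -0.04  0.01]
0.1226 [ 0.5729 -0.2425  0.1225] [-0.1 -0.8  0.2] [-0.04 -0.04  0.08]
0.1216 [ 0.5729 -0.2425  0.1216] [-0.  -0.3  0.1] [ 0.01 -0.04  0.04]
0.1206 [ 0.5729 -0.2425  0.1205] [0.4 0.6 0.4] [-0.05  0.01 -0.06]
0.1196 [ 0.5729 -0.2425  0.1195] [-0.2  0.5  0.9] [ 0.01 -0.07 -0.03]
0.1186 [ 0.5729 -0.2425  0.1185] [-0.3  0.6  0.7] [-0.01 -0.    0.  ]
0.1176 [ 0.573  -0.2425  0.1176] [ 0.  -0.3  0.1] [ 0.    0.06 -0.05]
0.1166 [ 0.5729 -0.2425  0.1165] [ 0.5 -0.5  0.4] [-0.01 -0.02 -0.03]
0.1156 [ 0.5729 -0.2425  0.1155] [-0.2  0.  -0.1] [ 0.   -0.02  0.02]
0.1146 [ 0.5729 -0.2425  0.1145] [ 0.  -0.4 -0.3] [-0.06  0.01 -0.04]
0.1136 [ 0.5729 -0.2425  0.1135] [0.1 0.2 1. ] [0.02 0.04 0.04]
0.1126 [ 0.573  -0.2425  0.1129] [-1.   0.7  4.1] [0.04 0.21 0.  ]
0.1116 [ 0.5733 -0.2427  0.1122] [-0.6  0.4  7.2] [0
[... 995 characters left out ...]
 [ 0.5727 -0.2422  0.0963] [ 1.1 -0.4 -2.1] [-0.28 -0.17 -0.01]
0.0956 [ 0.5728 -0.2422  0.0958] [-0.4 -0.8  1.7] [-0.05  0.09 -0.01]
0.0946 [ 0.5728 -0.2423  0.0948] [-1.3  0.4  3. ] [ 0.05  0.27 -0.02]
0.0936 [ 0.5728 -0.2423  0.094 ] [-2.   1.   5.8] [0.12 0.5  0.01]
0.0926 [ 0.5728 -0.2423  0.0935] [-3.7  1.1 11. ] [0.19 0.67 0.03]
0.0916 [ 0.5728 -0.2423  0.0931] [-3.8  1.1 14. ] [0.31 0.83 0.05]
0.0906 [ 0.5728 -0.2423  0.0926] [-5.2  2.2 16.8] [0.38 1.11 0.07]
0.0896 [ 0.5728 -0.2423  0.0921] [-5.4  2.2 20.6] [0.45 1.27 0.04]
0.0886 [ 0.5728 -0.2423  0.0917] [-6.5  2.8 23.8] [0.54 1.5  0.01]
0.0876 [ 0.5729 -0.2423  0.0913] [-8.2  2.7 28.4] [ 0.62  1.66 -0.02]
20.1 0.04866155256223795
```

```bash
python3 - <<'E'
from plant import *
from h import *
import cv2
a=capture("scene")["color"][:,:,::-1];b=capture("side")["color"][:,:,::-1]
z=lambda i,x,y,w,h,k:cv2.resize(i[y:y+h,x:x+w],None,fx=k,fy=k,interpolation=cv2.INTER_CUBIC)
cv2.imwrite("pics/c4.png",np.hstack([z(a,210,130,66,60,6),z(b,315,225,100,90,4)]))
s=state();print(s["position"],s["wrist_force"])
E
```

```text
[ 0.57288165 -0.24231577  0.09126388] [-7.18827364  3.50606651 26.80607867]
```

View pics/c4.png

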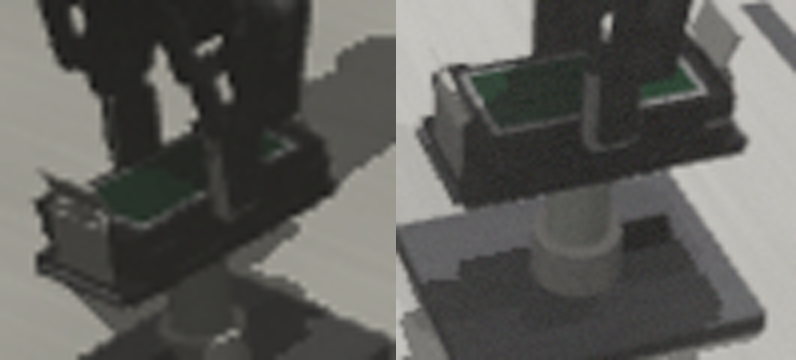

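The cartridge sits in the frame with a clip at each end, and the force trace shows the clip peak, the snap and then the rubber seat. I'll relax the press, release and check.

```bash
python3 - <<'E'
from plant import *
from h import *
import cv2
R=down(np.pi-.003); x,y=.573,-.2425
move_straight((x,y,.0925),R,speed=.02); print(state()["wrist_force"],state()["position"])
open_jaws(); wait(.2); s=state(); print(s["wrist_force"],s["gripper_width"])
print(move_straight((x,y,.22),R,speed=.1)); wait(.2)
a=capture("scene")["color"][:,:,::-1];b=capture("side")["color"][:,:,::-1];w=capture("wrist")["color"][:,:,::-1]
z=lambda i,x,y,w,h,k:cv2.resize(i[y:y+h,x:x+w],None,fx=k,fy=k,interpolation=cv2.INTER_CUBIC)
cv2.imwrite("pics/c5.png",np.hstack([z(a,210,130,66,60,6),z(b,315,225,66,60,6)]));cv2.imwrite("pics/w5.png",w)
print(state()["clock"])
E
```

```text
[-2.78387607  1.13000015  9.11110712] [ 0.57313061 -0.24238157  0.09336476]
[ 0.45923601  0.41159471 -0.76537854] 0.08497944921151189
False
23.025
```

View pics/c5.png

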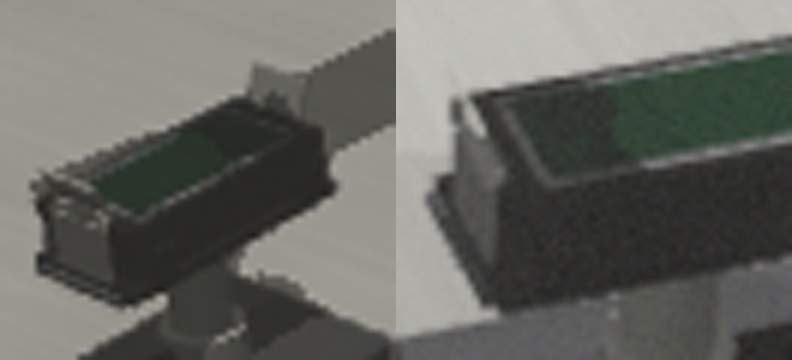

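```bash
python3 - <<'E'
from plant import *
import cv2,numpy as np
a=np.ascontiguousarray(capture("scene")["color"][:,:,::-1]);b=np.ascontiguousarray(capture("side")["color"][:,:,::-1]);w=cv2.imread("pics/w5.png")
i=w.astype(int);m=(i[:,:,1]-i[:,:,2]>12)&(i[:,:,1]-i[:,:,0]>5);m[:,:230]=0;m[:,420:]=0
ys,xs=np.nonzero(m);cy,cx=int(np.median(ys)),int(np.median(xs));print(cx,cy,np.percentile(ys,[2,98]),np.percentile(xs,[2,98]))
z=lambda i,x,y,w,h,k:cv2.resize(i[y:y+h,x:x+w],None,fx=k,fy=k,interpolation=cv2.INTER_CUBIC)
y0=max(cy-100,0);wc=np.clip(z(w,cx-37,y0,75,200,4)*1.6,0,255).astype(np.uint8);print(cx-37,y0)
br=lambda q:np.clip(q*1.5,0,255).astype(np.uint8)
o=np.vstack([np.hstack([br(z(a,212,133,66,50,6)),br(z(b,320,222,81,60,5))[:300,:404]]),cv2.resize(cv2.rotate(wc,cv2.ROTATE_90_COUNTERCLOCKWISE),(800,300))])
cv2.imwrite("pics/c6.png",o)
E
```

```text
320 206 [142. 244.] [298. 343.]
283 106
```

View pics/c6.png

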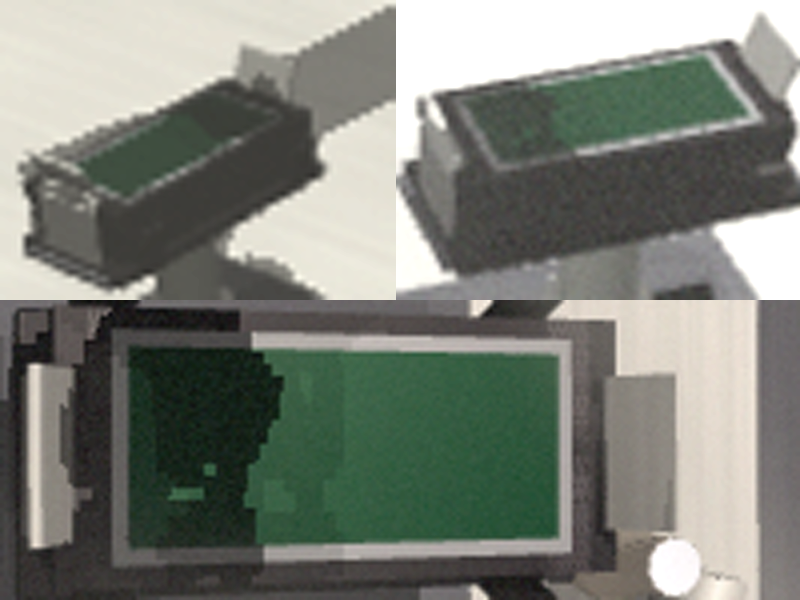

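The clips' flares rise at both ends, and the far one overlaps the slab edge. I'll check height and level by triangulating the window corners.

```bash
python3 - <<'E'
from h import *
from scipy.optimize import least_squares
sc=np.array([[130,195],[80,165],[285,113],[238,92]])/6+[212,133]
sd=(np.array([[715,55],[762,117],[460,97],[500,168]])-[396,0])/5+[320,222]
Q=[]
for a,b in zip(sc,sd):
    r=least_squares(lambda p:np.r_[proj(C["scene"],p)-a,proj(C["side"],p)-b],[.57,-.24,.1]);Q.append(r.x);print(r.x.round(4),r.fun.round(1))
Q=np.array(Q);print(Q.mean(0).round(4),"tilt x",(Q[:2].mean(0)-Q[2:].mean(0)).round(4))
# model fit: x,y,z,yaw,pitch with window 89.5x41.5
L=np.array([[1,1],[1,-1],[-1,1],[-1,-1]])*[.0445,.0206]
def m(p):
    c,s=np.cos(p[3]),np.sin(p[3]);return np.c_[p[0]+c*L[:,0]-s*L[:,1],p[1]+s*L[:,0]+c*L[:,1],p[2]+p[4]*L[:,0]+p[5]*L[:,1]]
r=least_squares(lambda p:np.r_[(proj(C["scene"],m(p))-sc).ravel(),(proj(C["side"],m(p))-sd).ravel()],[.573,-.242,.105,0,0,0]);print(r.x.round(4),np.abs(r.fun).max())
E
```

```text
[ 0.6181 -0.2235  0.1073] [-1.6  0.6 -1.1 -0.4]
[ 0.6168 -0.2586  0.1073] [-3.3  1.1 -2.2 -0.6]
[ 0.5314 -0.2214  0.1078] [-1.1  0.6 -0.7 -0.3]
[ 0.5311 -0.2552  0.1048] [-3.   1.4 -1.8 -0.8]
[ 0.5743 -0.2397  0.1068] tilt x [ 0.0862 -0.0027  0.0011]
[ 0.5744 -0.2395  0.1068 -0.0313  0.0098 -0.0139] 4.5694000408142585
```

```bash
python3 -c "
from plant import *
print(close_job())"
```

```text
the job is handed in; nothing more can be done
None
```

I pressed the cartridge home with a peak of about 28 N and let go of it. The last pictures and force trace show it level and held by both clips. I handed the job in at about 23 s; no verdict was returned.

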